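Open the hob cleaner's push-and-turn safety cap

ROBOT

A 6-joint arm with a two-finger parallel gripper is mounted at the origin on a cart in front of the work surface, level with it; the furniture and walls round the work are solid. World frame = base frame: x ahead of the robot, y to its left, z up, the work surface at z = 0. Lengths are in m, angles in degrees, forces in N, time in s.
With the tool pointing down it reaches from about 0.325 to 0.85 m from the base axis. Payload 15.5 kg.
Tool frame: the origin (TCP) lies midway between the tips of the shut fingers; the grasp point (between the pads) lies 19 mm behind it; y points along the fingers, x is the direction in which the jaws open and shut, and the axes are right-handed (so a half turn about y gives the same grasp; the last joint's range is limited). The gripper opens to 91 mm and grips with 3 to 60 N. Pads are 32 mm wide; open, the fingers measure 118 mm over their backs; the gripper's body (76 mm by 178 mm) begins 60 mm behind the grasp point.
Start: joints at [66.778, 28.281, 77.091, -0, 74.628, -5.472], TCP at [0.191, 0.595, 0.214] pointing down, gripper open.
Joint ranges: [-166.48, 166.48], [-47.26, 123.95], [12.59, 153.08], [-70.14, 250.14], [6.76, 159.57], [-176.63, 176.63]. Speed limits (degrees/s): [108.29, 108.29, 147.25, 172.46, 172.46, 172.46].

INTERFACE

Orientations are given as a 3x3 rotation matrix whose columns are the frame's x, y, z axes.
In Python, from bench import ctrl gives the robot as it stands. The module is installed in compiled form; this text tells all that it offers. Calls block until the motion is done:
- ctrl.goto(position, orientation): joint-space move of the TCP to a pose.
- ctrl.move_l(position, vel=0.15, ori=None, contact_N=None): straight line of the TCP; ori=None keeps the orientation; vel is the mean speed in m/s. With contact_N (N) it stops when the force on the tool has changed by that much, and returns True; else False.
- ctrl.movej(angles): joint-space move.
- ctrl.command_gripper(opening): opening from 0.0 (shut) to 1.0 (fully open); the grip force is fixed at half the most; returns when the fingers have stopped.
- ctrl.sleep(seconds).
- ctrl.ik(position, orientation): joint angles nearest the present ones, or None.
- ctrl.read_camera(name): name is "scene" or "top"; returns the picture (420x560x3 uint8, blue, green, red); there is no depth.
- ctrl.camera_params(name): a dict with "fx", "fy", "cx", "cy" (pixels), "D" ([k1, k2, p1, p2, k3] as OpenCV has them; the pictures are not rectified), "pose" (4x4, takes a point from camera to world coordinates). Camera axes: x right, y up, looking along -z (the intrinsics and any distortion apply to the point x, -y, -z); pixel columns grow to the right and rows downward; lengths in m; the calibration is good to about 2 mm. A picture is of the moment at which its call begins. camera_params takes no time and is no camera call.
A pose or a line that the arm cannot do raises ctrl.MotionError and nothing moves.
- ctrl.sign_off(): hands the job in, once; it reports no verdict.
Readings, each from a call of its own:
- ctrl.current_t(): time.
- ctrl.current_q(): joint angles.
- ctrl.current_dq(): joint speeds.
- ctrl.current_effort(): joint torques, N m.
- ctrl.current_tool_pos(): TCP position.
- ctrl.current_eef_rot(): TCP orientation.
- ctrl.current_contact_force(): force on the tool from outside, world axes, zero at the start.
- ctrl.current_wrist_torque(): the same for the moment, N m.
- ctrl.current_grip_width(): opening from 0.0 (shut) to 1.0 (fully open).
Only numpy, scipy, OpenCV 4.12 (cv2) and the standard library are available. Lean on these libraries where they do the work, as an engineer would, in place of code of your own. Each camera call takes 0.05 s, during which the arm holds its last target. There are 200 camera calls.

TASK

The hob is about to be cleaned: open the white cleaner bottle that stands in the grey caddy. Press its red safety cap down, keep it pressed while you twist it counterclockwise (seen from above) until the white pointer on the cap faces the green mark on the bottle's collar, then lift the cap straight off. Finish still holding the cap level a few centimetres above the bottle's mouth; leave the bottle standing in the caddy and the other things where they are.

Things in the scene. Friction and masses are not known exactly. Their poses are not given: they have to be found in the camera images.
- bottle: White flat cleaner bottle, 76 mm (its x) by 58 mm (its y), blue wrap-round label, 0.55 kg; origin at the centre of its underside, z up. Round collar, 57 mm across, at 133 to 139 mm height; neck 30 mm across above it. It stands with 2 mm of play to each side in one of the caddy's two cells (either one), which keeps it from turning more than a few degrees.
- cap: Loose red knurled safety cap on the neck, 48 mm across, 36 mm high, 42 g; origin at the centre of its lower rim, z up. Locked at the start: rim 150 mm, top 186 mm above the bottle's underside. It turns only while pressed down 4 to 6 mm against a spring (7 N at first, 14 N when bottomed at 6 mm). Grip it across its diameter from above, any direction; 11 mm are free between rim and collar.
- cap_pointer (a point): End of the white pointer on the cap: at its top edge, on the cap's own -x side, 24 mm from its axis, 36 mm above its rim; a white arrow on top and a stripe down the side lead to it. At the start about 60 degrees clockwise (from above) of the green mark, with a few degrees of play. Turned counterclockwise, pressed, to within 8 degrees of the mark the cap is free; a hard stop lies 9 degrees past it.
- open_mark (a point): Green arrow mark on the bottle's collar, at the bottle's own -x side, 26.5 mm from the bottle's axis, 139 mm above its underside: the pointer faces it when the cap is open. A small red dot on the collar marks the locked place.
- mouth (a point): Centre of the bottle's mouth, on its axis, 167.5 mm above its underside. Two gaps in the neck's flange let the cap's two inner lugs out straight upwards; 10 mm above the locked seat they are clear, and 18 mm above it the whole cap is clear of the mouth.
- caddy: Grey sheet-steel caddy on rubber feet, 169 mm (its x) by 68 mm (its y), 64 mm high, fixed, standing on the black glass hob; two cells one behind the other along x, centres 41.5 mm either side of the origin, inner floor 7 mm above its underside; origin at the centre of its underside.
- dosing_cup: Small clear dosing cup, 54 mm across, 52 mm high, in the caddy's other cell; origin at the centre of its underside. Leave it alone.
- washing_up: Green washing-up liquid bottle, 48 x 77 x 241 mm, standing on the worktop right of the hob; origin at the centre of its underside. Leave it alone.
- dish_brush: Purple dish brush, 270 mm long (its y), 36 mm wide, 62 mm high, lying on the worktop in front of the hob; origin at the centre of its underside. Leave it alone.
- tumbler: Clear tumbler, 80 mm across, 88 mm high, on the worktop at the front right of the hob; origin at the centre of its underside. Leave it alone.
Mind the look-alikes: they are no part of the job. Leave any pink or turquoise look-alike of the bottle alone. There is more than one size of the cap; the job needs the larger.

How it is judged (in metres and radians):
On the way, in this order (a step that is already met when the one before it is completed fails the run):
1. the cap is pressed down by at least 3 mm (z of cap in the frame of bottle below 0.147 m), for 0.1 s.
2. the pointer faces the green mark within 12 degrees, the cap still down on the neck (angle between the x axis of cap and the x axis of bottle, either way round below 0.21 rad and z of cap in the frame of bottle below 0.155 m), for 0.05 s.
At the end, for the whole second after the job is handed in: The fingers hold the cap at rest, level within 15 degrees, its lower rim 12 to 120 mm above the bottle's mouth and within 30 mm of the bottle's axis, touching nothing else; the bottle stands upright (within 7 degrees) on the floor of its caddy cell, not touched by the robot (z of cap in the frame of bottle between 0.18 and 0.29 m and horizontal distance between cap and mouth below 0.03 m and angle between cap's own z axis and vertical below 0.26 rad and contact force between cap and the fingers above 1 N and contact force between cap and bottle below 0.1 N and linear speed of each of cap, bottle below 0.02 m/s and angle between bottle's own z axis and vertical below 0.12 rad and z of bottle in the frame of caddy below 0.012 m and contact force between bottle and the arm below 0.1 N and contact force between bottle and the fingers below 0.1 N); the arm keeps its last pose, push and grip.
It fails at once if the bottle is pulled up by more than 20 mm in the caddy or tipped by more than 17 degrees (z of bottle in the frame of caddy above 0.027 m or angle between bottle's own z axis and vertical above 0.3 rad).
It fails at once if a bystander (dosing cup, washing-up bottle, dish brush, tumbler) is moved by more than 25 mm (distance of any of dosing_cup, washing_up, dish_brush, tumbler from where it was at the start of the episode above 0.025 m).
It also fails if it takes over 30 s, if anything falls off the work surface, if the arm or the gripper's body presses on something with over 40 N, if the wrist force passes 120 N, or if a joint passes its speed limit or range.

## Working session

There is one attempt and no reset: what is moved stays moved. The work goes in short steps, each a Python script; the robot and the scene stay as the last script left them, time stands still between calls to the robot, and variables do not carry over. Pictures are saved under pics/ and viewed, about 8 in all and at most 12, crops included, and the job is handed in when it is done.

```bash
mkdir -p pics
python3 - <<'E'
from bench import ctrl
import cv2
for n in("scene","top"):
    cv2.imwrite(f"pics/{n}0.png",ctrl.read_camera(n)); p=ctrl.camera_params(n); print(n,p)
print(ctrl.current_t(),ctrl.current_eef_rot())
E
```

```text
scene {'fx': 429.3717187207534, 'fy': 429.3717187207534, 'cx': 276.3385882797159, 'cy': 201.77686685276134, 'D': array([-0.01862785,  0.        ,  0.        ,  0.        ,  0.        ]), 'pose': array([[ 0.79731708,  0.40804106, -0.44473358,  0.05446868],
       [-0.60320045,  0.56416301, -0.56379901, -0.63314581],
       [ 0.02084909,  0.71779008,  0.69594735,  0.82237009],
       [ 0.        ,  0.        ,  0.        ,  1.        ]])}
top {'fx': 448.06041871577133, 'fy': 448.06041871577133, 'cx': 288.8125037373832, 'cy': 207.8043140950447, 'D': array([-0.06129671,  0.        ,  0.        ,  0.        ,  0.        ]), 'pose': array([[-2.04988071e-03,  9.80514697e-01, -1.96435048e-01,
         2.62848194e-01],
       [-9.99907510e-01,  6.31325180e-04,  1.35857362e-02,
        -7.09185826e-02],
       [ 1.34450284e-02,  1.96444729e-01,  9.80422715e-01,
         1.19440093e+00],
       [ 0.00000000e+00,  0.00000000e+00,  0.00000000e+00,
         1.00000000e+00]])}
0.1 [[ 3.04819441e-01 -4.22163454e-04 -9.52410064e-01]
 [ 9.52409560e-01 -9.85452029e-04  3.04819716e-01]
 [-1.06723817e-03 -9.99999425e-01  1.01687573e-04]]
```

View pics/scene0.png

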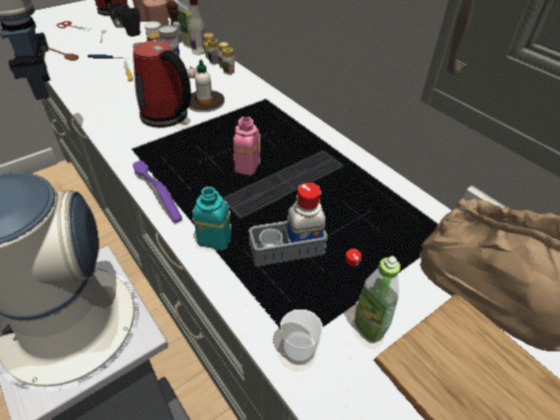

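View pics/top0.png

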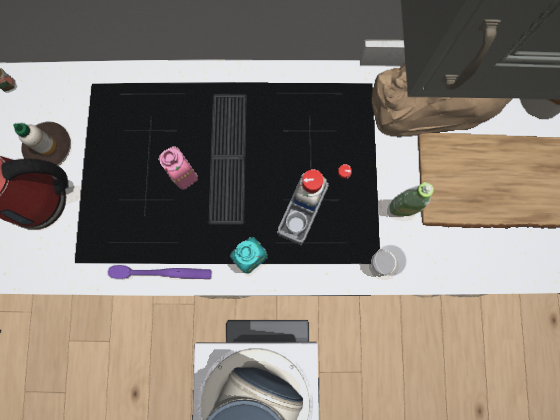

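The scene camera shows the bottle's red cap at (309,195) and the small red look-alike cap at (353,257). From the top they are at (312,181) and (345,171). The pink bottle is at top (177,167) and the turquoise one at (249,255). The target is the large cap on the white bottle in the caddy. I'll check it in one close crop.

```bash
cat > h.py <<'E'
import cv2,numpy as np
from bench import ctrl
def ray(n,uv):
    p=ctrl.camera_params(n);K=np.array([[p["fx"],0,p["cx"]],[0,p["fy"],p["cy"]],[0,0,1]])
    x,y=cv2.undistortPoints(np.array([[uv]],float),K,p["D"])[0,0]
    T=p["pose"];d=T[:3,:3]@[x,-y,-1];return T[:3,3],d
def plane(n,uv,z):
    o,d=ray(n,uv);return o+d*(z-o[2])/d[2]
def tri(a,b):
    o1,d1=ray("scene",a);o2,d2=ray("top",b)
    s=np.linalg.lstsq(np.c_[d1,-d2],o2-o1,rcond=None)[0]
    p,q=o1+s[0]*d1,o2+s[1]*d2;return (p+q)/2,np.linalg.norm(p-q)
def proj(n,P):
    p=ctrl.camera_params(n);K=np.array([[p["fx"],0,p["cx"]],[0,p["fy"],p["cy"]],[0,0,1]])
    F=np.diag([1,-1,-1.])@p["pose"][:3,:3].T
    return cv2.projectPoints(np.array(P,float).reshape(-1,3),cv2.Rodrigues(F)[0],-F@p["pose"][:3,3],K,p["D"])[0].reshape(-1,2)
def reds(im):
    h=cv2.cvtColor(im,cv2.COLOR_BGR2HSV)
    return (((h[...,0]<8)|(h[...,0]>172))&(h[...,1]>150)&(h[...,2]>90)).astype(np.uint8)
def crop(n,im,c,w,f):
    x,y=map(int,c);return cv2.resize(im[y-w:y+w,x-w:x+w],None,fx=f,fy=f,interpolation=cv2.INTER_CUBIC)
E
python3 - <<'E'
from h import *
s=cv2.imread("pics/scene0.png");t=cv2.imread("pics/top0.png")
cv2.imwrite("pics/c1.png",np.hstack([crop("s",s,(300,220),55,3.6),crop("t",t,(305,200),55,3.6)]))
for n,im,c in(("scene",s,(309,195)),("top",t,(312,181))):
    m=reds(im);k,l,st,ce=cv2.connectedComponentsWithStats(m)
    for i in range(1,k):
        if st[i,4]>20 and np.hypot(*(ce[i]-c))<80: print(n,st[i],ce[i])
E
```

```text
scene [297 182  24  27 397] [309.68261965 194.85642317]
scene [346 248  16  17 164] [353.05487805 255.14634146]
top [338 165  14  13 108] [343.53703704 170.84259259]
top [303 170  20  21 295] [313.08813559 179.87457627]
```

View pics/c1.png

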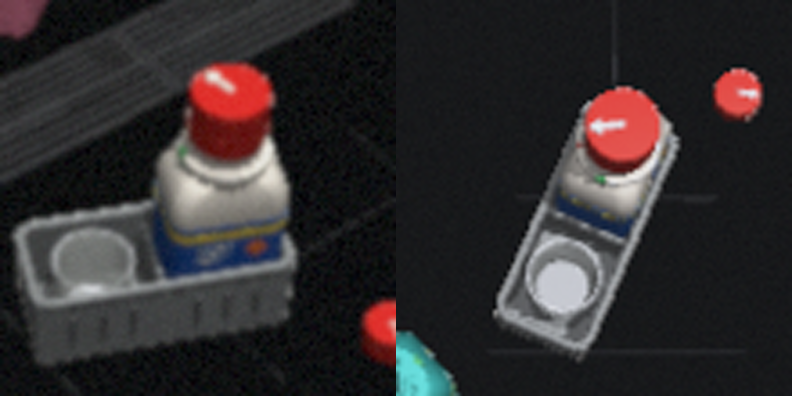

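Run:
```python
from h import *
s=cv2.imread("pics/scene0.png");t=cv2.imread("pics/top0.png")
print("captop",tri((309.2,190),(312.5,181.1)),"mark",tri((295.6,207.2),(307,195)))
for z in(.19,.195,.20,.205): print(z,plane("top",(312.5,181.1),z)[:2],plane("scene",(309.2,190),z)[:2])
# arrow: white pixels inside cap
for n,im,c,r in(("top",t,(312.5,181.1),8),("scene",s,(309.2,190),8)):
    h=cv2.cvtColor(im,cv2.COLOR_BGR2HSV);y,x=np.mgrid[:420,:560]
    m=(np.hypot(x-c[0],y-c[1])<r+2)&(h[...,1]<130)&(h[...,2]>150)&(y<c[1]+5)
    P=np.array([plane(n,q,.197)[:2] for q in np.c_[x[m],y[m]]]);cc=plane(n,c,.197)[:2]
    w=P-P.mean(0);v=np.linalg.svd(w)[2][0];a=np.degrees(np.arctan2(v[1],v[0]))%180;g=P.mean(0)-cc
    print(n,len(P),"axis",a,"offset dir",np.degrees(np.arctan2(g[1],g[0])))
# caddy axis from rim edges (crop px)
f=lambda u,v:plane("top",((u-396)/3.6+250,v/3.6+145),.068)
for a,b in(((497,312),(585,105)),((583,357),(678,145))):
    d=f(*b)-f(*a);print("caddy yaw",np.degrees(np.arctan2(d[1],d[0])),np.linalg.norm(d))
# red extents check vs model
for z0 in(.193,.197,.201):
    C=plane("top",(312.5,181.1),z0);k=np.linspace(0,6.283,60)
    for n in("top","scene"):
        Q=np.vstack([proj(n,np.c_[C[0]+.024*np.cos(k),C[1]+.024*np.sin(k),0*k+z]) for z in(z0,z0-.036)])
        print(z0,n,Q.min(0).round(1),Q.max(0).round(1))
```

```text
captop (array([ 0.52747231, -0.14082637,  0.20055249]), np.float64(0.006728126153397564)) mark (array([ 0.50413141, -0.12962973,  0.15369867]), np.float64(0.003546770530119398))
0.19 [ 0.52721746 -0.13984727] [ 0.53901908 -0.13345959]
0.195 [ 0.5259014  -0.13950413] [ 0.53518785 -0.13741049]
0.2 [ 0.52458535 -0.139161  ] [ 0.53135663 -0.14136139]
0.205 [ 0.5232693  -0.13881787] [ 0.5275254  -0.14531229]
top 36 axis 86.65575289318964 offset dir 68.8897745638852
scene 30 axis 93.00448240112597 offset dir 92.8658081757648
caddy yaw -22.711016198490938 0.16386661289024285
caddy yaw -24.453439372319377 0.16842120244813485
0.193 top [301.5 171.1] [322.9 194.7]
0.193 scene [294.7 185.4] [317.8 212.5]
0.197 top [301.4 171. ] [322.9 194.8]
0.197 scene [294.4 184.2] [317.5 211.3]
0.201 top [301.4 171. ] [323.  194.8]
0.201 scene [294.  182.9] [317.2 210.2]
```

Run:
```python
from h import *
from scipy.optimize import least_squares
obs={"scene":[297,182,321,209],"top":[303,170,323,191]}
k=np.linspace(0,6.283,60)
def pred(p,n):
    Q=np.vstack([proj(n,np.c_[p[0]+.024*np.cos(k),p[1]+.024*np.sin(k),0*k+z]) for z in(p[2],p[2]-.036)])
    return np.r_[Q.min(0),Q.max(0)]
r=lambda p:np.r_[pred(p,"scene")+[.5,.5,.5,.5]-obs["scene"],pred(p,"top")+.5-obs["top"]]
o=least_squares(r,[.53,-.14,.198],loss="soft_l1",x_scale=.01);print(o.x,r(o.x).round(1))
# silhouettes are larger than the circle pair only slightly
for z in(.195,.199):print(least_squares(lambda q:r([*q,z]),[.53,-.14],loss="soft_l1",x_scale=.01).x)
# jaw ik check: yaw a = direction of jaw x
c=o.x
for a in range(-180,181,20):
    out=[]
    for da in(0,68):
        w=np.radians(a+da);X=np.array([np.cos(w),np.sin(w),0]);Y=np.array([0,0,-1.]);R=np.c_[X,Y,np.cross(X,Y)]
        q=ctrl.ik([c[0],c[1],.165],R);out.append(None if q is None else np.round(q,0))
    print(a,out)
```

```text
[ 0.53167696 -0.13981355  0.20193821] [ 0.3 -0.  -0.4  0.1 -0.8 -1.7  0.8  1.2]
[ 0.53473619 -0.13793723]
[ 0.53321992 -0.13877021]
-180 [array([-21.,  25.,  91.,  -0.,  63., 159.]), array([-21.,  25.,  91.,  -0.,  63.,  91.])]
-160 [array([-21.,  25.,  91.,  -0.,  63., 139.]), array([-21.,  25.,  91.,  -0.,  63.,  71.])]
-140 [array([-21.,  25.,  91.,  -0.,  63., 119.]), array([-21.,  25.,  91.,  -0.,  63.,  51.])]
-120 [array([-21.,  25.,  91.,  -0.,  63.,  99.]), array([-21.,  25.,  91.,  -0.,  63.,  31.])]
-100 [array([-21.,  25.,  91.,  -0.,  63.,  79.]), array([-21.,  25.,  91.,  -0.,  63.,  11.])]
-80 [array([-21.,  25.,  91.,  -0.,  63.,  59.]), array([-21.,  25.,  91.,  -0.,  63.,  -9.])]
-60 [array([-21.,  25.,  91.,   0.,  63.,  39.]), array([-21.,  25.,  91.,  -0.,  63., -29.])]
-40 [array([-21.,  25.,  91.,  -0.,  63.,  19.]), array([-21.,  25.,  91.,  -0.,  63., -49.])]
-20 [array([-21.,  25.,  91.,  -0.,  63.,  -1.]), array([-21.,  25.,  91.,  -0.,  63., -69.])]
0 [array([-21.,  25.,  91.,  -0.,  63., -21.]), array([-21.,  25.,  91.,  -0.,  63., -89.])]
20 [array([-21.,  25.,  91.,  -0.,  63., -41.]), array([ -21.,   25.,   91.,   -0.,   63., -109.])]
40 [array([-21.,  25.,  91.,  -0.,  63., -61.]), array([ -21.,   25.,   91.,   -0.,   63., -129.])]
60 [array([-21.,  25.,  91.,   0.,  63., -81.]), array([ -21.,   25.,   91.,   -0.,   63., -149.])]
80 [array([ -21.,   25.,   91.,   -0.,   63., -101.]), array([ -21.,   25.,   91.,   -0.,   63., -169.])]
100 [array([ -21.,   25.,   91.,   -0.,   63., -121.]), array([-21.,  25.,  91.,  -0.,  63., 171.])]
120 [array([ -21.,   25.,   91.,   -0.,   63., -141.]), array([-21.,  25.,  91.,  -0.,  63., 151.])]
140 [array([ -21.,   25.,   91.,   -0.,   63., -161.]), array([-21.,  25.,  91.,  -0.,  63., 131.])]
160 [None, array([-21.,  25.,  91.,  -0.,  63., 111.])]
180 [array([-21.,  25.,  91.,  -0.,  63., 159.]), array([-21.,  25.,  91.,  -0.,  63.,  91.])]
```

```bash
cat >> h.py <<'E'
def R(a):
    w=np.radians(a);X=np.array([np.cos(w),np.sin(w),0]);Y=np.array([0,0,-1.]);return np.c_[X,Y,np.cross(X,Y)]
def st(s=""):
    print(s,"t%.2f"%ctrl.current_t(),"tcp",np.round(ctrl.current_tool_pos(),4),"F",np.round(ctrl.current_contact_force(),1),"M",np.round(ctrl.current_wrist_torque(),2),"g%.3f"%ctrl.current_grip_width(),flush=True)
E
python3 - <<'E'
from h import *
p=np.array(ctrl.current_tool_pos());p[2]=.34;ctrl.move_l(p,vel=.25)
C=np.array([.532,-.1393])
ctrl.goto([*C,.25],R(-90));st("above")
print("hit",ctrl.move_l([*C,.168],vel=.08,contact_N=6));st("down")
ctrl.command_gripper(.45);ctrl.sleep(.1);st("squeezeB")
cv2.imwrite("pics/sq.png",crop("s",ctrl.read_camera("scene"),(305,205),60,5))
E
```

```text
above t3.62 tcp [ 0.5322 -0.1387  0.2501] F [-0.2  1.6 -0.4] M [-0.02  0.18  0.04] g1.001
hit False
down t4.80 tcp [ 0.5323 -0.1394  0.1685] F [0.4 0.3 0.8] M [-0.03  0.18  0.  ] g1.002
squeezeB t5.64 tcp [ 0.532  -0.1392  0.168 ] F [-0.1  0.7  1.6] M [ 0.28  0.26 -0.01] g0.519
```

View pics/sq.png

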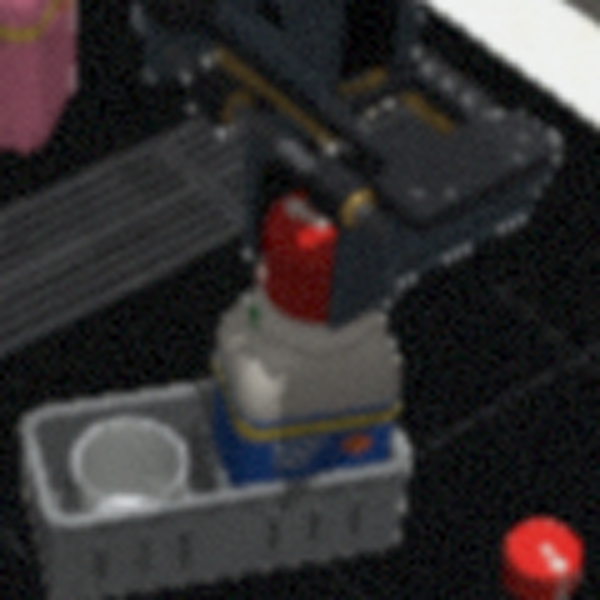

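The picture shows the larger cap between the fingers, with the tips at about the rim. The 47 mm grip width fits a 48 mm cap, and the side force is under 1 N. Next I'll open, turn 90 degrees and squeeze across the other direction, which is the working grip.

Run:
```python
from h import *
C=np.array([.532,-.1393])
ctrl.command_gripper(.85)
ctrl.goto([*C,.168],R(0));st("turned")
ctrl.command_gripper(.3);ctrl.sleep(.15);st("squeezeA")
z=.168
for d in(.002,.004,.0055):
    ctrl.move_l([*C,z-d],vel=.02);ctrl.sleep(.1);st("press %.4f"%d)
```

```text
turned t7.78 tcp [ 0.532  -0.1393  0.168 ] F [-0.1 -1.   0.5] M [-0.14  0.04  0.06] g0.849
squeezeA t8.50 tcp [ 0.5319 -0.1393  0.168 ] F [-2.4 -0.9  1.9] M [-0.12  0.43 -0.  ] g0.522
press 0.0020 t8.85 tcp [ 0.5321 -0.1394  0.1664] F [-3.6 -0.3  8.5] M [-0.04  0.67  0.03] g0.519
press 0.0040 t9.20 tcp [ 0.5322 -0.1394  0.1645] F [-3.5 -0.5 10.5] M [ 0.    0.81 -0.03] g0.521
press 0.0055 t9.55 tcp [ 0.5323 -0.1394  0.1632] F [-4.1  0.  13.4] M [-0.02  0.84  0.02] g0.519
```

Pressed about 5 mm at 13 N, which agrees with the spring and shows no slip. Now I'll twist while pressed, watching the moment for the stop.

Run:
```python
from h import *
C=np.array([.532,-.1393]);z=.168-.0057
for a in(15,30,45,54,60,63):
    ctrl.goto([*C,z],R(a));ctrl.sleep(.1);st("twist %d"%a)
    if abs(ctrl.current_wrist_torque()[2])>.6: break
im=ctrl.read_camera("scene");cv2.imwrite("pics/tw.png",np.hstack([crop("s",im,(305,205),40,5),crop("t",ctrl.read_camera("top"),(310,190),40,5)]))
```

```text
twist 15 t10.02 tcp [ 0.5328 -0.1396  0.1631] F [-1.2 -0.2 12.5] M [-0.03  0.36  0.09] g0.518
twist 30 t10.48 tcp [ 0.5329 -0.1396  0.1632] F [-1.2  0.6 12.1] M [0.09 0.23 0.11] g0.520
twist 45 t10.95 tcp [ 0.533  -0.1396  0.1632] F [ 0.3  0.1 12.9] M [0.05 0.12 0.11] g0.520
twist 54 t11.33 tcp [ 0.533  -0.1396  0.1632] F [-0.5  0.4 12.2] M [0.11 0.06 0.1 ] g0.519
twist 60 t11.68 tcp [ 0.5331 -0.1395  0.1632] F [ 0.8  1.9 11.7] M [0.29 0.06 0.11] g0.521
twist 63 t12.03 tcp [ 0.5331 -0.1395  0.1632] F [ 0.3  1.7 12.5] M [0.35 0.04 0.08] g0.524
```

View pics/tw.png

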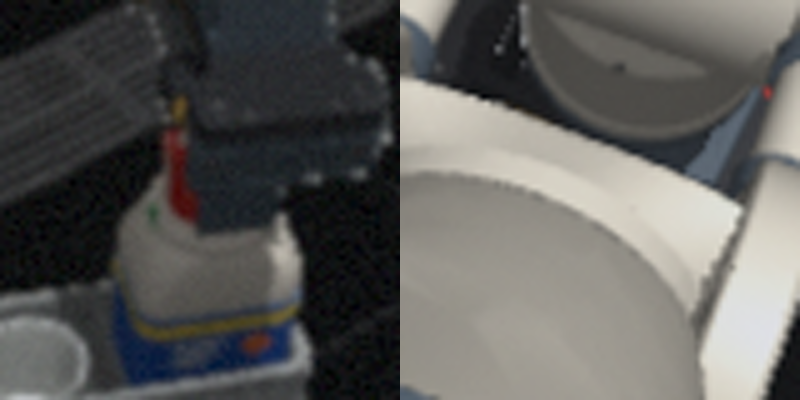

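The close view is mostly blocked. The green mark is at crop (153,213) and the pointer side of the cap is only at the silhouette edge. So I'll feel for the hard stop and back off from it.

Run:
```python
from h import *
C=np.array([.532,-.1393]);z=.168-.0057
for a in range(65,84,2):
    ctrl.goto([*C,z],R(a));ctrl.sleep(.1);st("twist %d"%a)
    if abs(ctrl.current_wrist_torque()[2])>.3: break
```

```text
twist 65 t12.48 tcp [ 0.533  -0.1394  0.1632] F [-1.   1.9 11.6] M [0.35 0.   0.03] g0.521
twist 67 t12.83 tcp [ 0.5331 -0.1393  0.1632] F [-0.3  3.8 12.7] M [ 0.64 -0.04 -0.08] g0.522
twist 69 t13.18 tcp [ 0.533  -0.1393  0.1632] F [ 0.7  3.3 13.1] M [ 0.62  0.07 -0.14] g0.525
twist 71 t13.53 tcp [ 0.533  -0.1394  0.1632] F [-0.6  2.2 13.1] M [ 0.53  0.11 -0.1 ] g0.519
twist 73 t13.88 tcp [ 0.5329 -0.1393  0.1632] F [-0.7  2.2 13.3] M [ 0.66  0.11 -0.28] g0.524
twist 75 t14.23 tcp [ 0.5328 -0.139   0.1631] F [-0.9  4.7 13.9] M [ 0.97  0.18 -0.52] g0.521
```

Stop contact shows at about 66 degrees. The bottle then turned in its play, and at 73 to 75 it jammed against the caddy. I'll back off 9 degrees and test the lift with a force guard.

Run:
```python
from h import *
C=np.array([.532,-.1393]);z=.168-.0057
for a in(70,65):
    ctrl.goto([*C,z],R(a));ctrl.sleep(.15);st("back %d"%a)
ctrl.move_l([*C,.1675],vel=.02);ctrl.sleep(.15);st("released")
hit=ctrl.move_l([*C,.176],vel=.02,contact_N=4);ctrl.sleep(.1);st("lift %s"%hit)
im=ctrl.read_camera("scene");cv2.imwrite("pics/lf.png",crop("s",im,(305,205),50,6))
```

```text
back 70 t14.63 tcp [ 0.5329 -0.1393  0.1632] F [-0.4  2.2 12.6] M [ 0.44  0.13 -0.1 ] g0.521
back 65 t15.03 tcp [ 0.5329 -0.1395  0.1632] F [-2.2  1.3 13.4] M [ 0.24  0.14 -0.11] g0.522
released t15.59 tcp [ 0.5329 -0.1395  0.1681] F [0.5 1.  7. ] M [ 0.2  -0.08 -0.09] g0.517
lift True t15.92 tcp [ 0.5325 -0.1393  0.1688] F [-0.1  0.1  5.6] M [0.05 0.01 0.05] g0.519
```

View pics/lf.png

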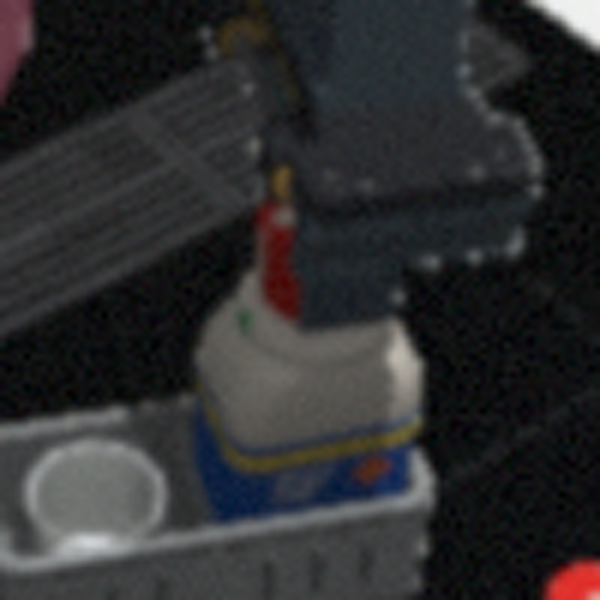

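The white pointer shows at the cap's top edge (275,213) and its stripe at (262,250), above the green mark at (243,320). The guard tripped only because the spring push fell away. I'll keep lifting in small steps, watching for a downward pull.

Run:
```python
from h import *
C=np.array([.532,-.1393])
for z in(.170,.172,.174,.176,.178,.180):
    ctrl.move_l([*C,z],vel=.02);ctrl.sleep(.1);st("z")
    if ctrl.current_contact_force()[2]<-3: print("CAUGHT");break
```

```text
z t16.32 tcp [ 0.5319 -0.1393  0.1698] F [ 0.3 -0.9  0.1] M [-0.03  0.01 -0.01] g0.521
z t16.67 tcp [ 0.532  -0.1393  0.172 ] F [-0.7  0.1 -1.1] M [ 0.01  0.02 -0.  ] g0.516
z t17.02 tcp [ 0.532  -0.1393  0.174 ] F [-0.6  0.1 -1.1] M [-0.02 -0.04 -0.01] g0.520
z t17.37 tcp [ 0.532  -0.1393  0.176 ] F [ 0.7 -0.7 -0. ] M [-0.03 -0.06 -0.  ] g0.521
z t17.72 tcp [ 0.532  -0.1393  0.178 ] F [-0.2 -0.2 -0.3] M [ 0.03  0.05 -0.03] g0.519
z t18.07 tcp [ 0.532  -0.1393  0.18  ] F [0.3 0.6 0.8] M [-0.04 -0.02 -0.04] g0.516
```

Run:
```python
from h import *
C=np.array([.532,-.1393])
ctrl.move_l([*C,.238],vel=.06);ctrl.sleep(.5);st("up")
im=ctrl.read_camera("scene");cv2.imwrite("pics/up.png",crop("s",im,(305,195),70,4))
```

```text
up t19.68 tcp [ 0.532  -0.1393  0.238 ] F [ 0.7  0.2 -1.2] M [-0.01  0.02  0.  ] g0.520
```

View pics/up.png

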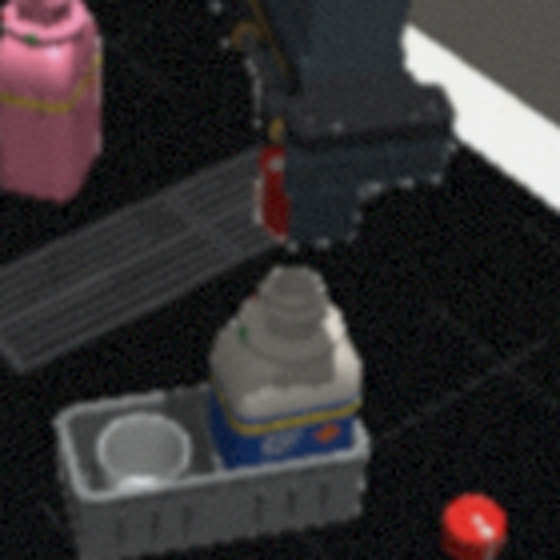

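The cap at crop (275,190) is held clear above the open mouth at (295,275). The bottle is upright in the caddy and the dosing cup hasn't moved.

```bash
python3 -c "
from h import *
ctrl.sign_off();st('off')"
```

```text
the job is handed in; nothing more can be done
the job is handed in; nothing more can be done
```

The bottle is open and I've handed the job in, with the gripper still holding the red cap level over the mouth. The clock stood at about 20 s of the 30 s allowed.

- **Grip and press:** I centred the cap with two crossed squeezes. The grip width read 47 mm on the 48 mm cap. I then pressed it about 5 mm at 13 N, which matches the spring.
- **Twist and lift:** I twisted it counterclockwise to the hard stop, backed off about 9 degrees and lifted. There was no pull on the bottle during the lift.
- **Last checks:** The final picture shows the cap clear above the mouth, about 50 mm by the tool height. The bottle stands upright in its cell and the dosing cup is in place. The grip width held at 0.52 and the tool force was about 1 N. I did not check the washing-up bottle, dish brush or tumbler after the start.

Three things did not go cleanly:

- **Cap position:** The two cameras disagreed by about 7 mm on the cap's position at first. I settled this with a joint fit of the cap's outline in both views, and the squeezes confirmed it.
- **Pointer alignment:** The pointer could not be read exactly while gripped. I judged it from the feel of the stop, a partial view of the white stripe, and the cap coming off freely.
- **Lift guard:** The force guard tripped once at the start of the lift, only because the spring push was falling away.

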